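# Rank the wad punches on the punch board

### The job

Put the four steel wad punches back on the cork marks of the wooden punch board in order of size, one to a mark: the smallest on the mark next to the raised end block, then rising in size to the largest at the far end. Stand each one upright and centred on its mark, and let neither a punch nor the dye jar fall over on the way.

Things in the scene. Friction and masses are not known exactly. Their poses are not given: they have to be found in the camera images.
- punch_small: The smallest steel wad punch (loose): stands upright on its round cutting mouth, 26 mm across and 84 mm tall. Mouth 22 mm high, tapering until 36 mm; above it a plain round shank 17 mm across, with a 21 mm wide head over the top 10 mm. Origin: centre of the underside; z up the shank. Round: its yaw does not matter.
- punch_medium: The second smallest steel wad punch (loose): stands upright on its round cutting mouth, 38 mm across and 92 mm tall. Mouth 22 mm high, tapering until 36 mm; above it a plain round shank 17 mm across, with a 21 mm wide head over the top 10 mm. Origin: centre of the underside; z up the shank. Round: its yaw does not matter.
- punch_large: The second largest steel wad punch (loose): stands upright on its round cutting mouth, 50 mm across and 100 mm tall. Mouth 22 mm high, tapering until 36 mm; above it a plain round shank 17 mm across, with a 21 mm wide head over the top 10 mm. Origin: centre of the underside; z up the shank. Round: its yaw does not matter.
- punch_largest: The largest steel wad punch (loose): stands upright on its round cutting mouth, 62 mm across and 108 mm tall. Mouth 22 mm high, tapering until 36 mm; above it a plain round shank 17 mm across, with a 21 mm wide head over the top 10 mm. Origin: centre of the underside; z up the shank. Round: its yaw does not matter.
- mark_a: Round cork mark, 66 mm across, thin dark outline, inlaid flush in a fixed pale wooden board (92 x 364 mm): first of four alike in a straight row a-b-c-d, 74 mm apart, roughly along y (a at the +y end). Origin: its centre, on the board's level top, 14 mm above the table; z up, y along the row towards the mark-a end.
- mark_b: Round cork mark, 66 mm across, thin dark outline, inlaid flush in a fixed pale wooden board (92 x 364 mm): second of four alike in a straight row a-b-c-d, 74 mm apart, roughly along y (a at the +y end). Origin: its centre, on the board's level top, 14 mm above the table; z up, y along the row towards the mark-a end.
- mark_c: Round cork mark, 66 mm across, thin dark outline, inlaid flush in a fixed pale wooden board (92 x 364 mm): third of four alike in a straight row a-b-c-d, 74 mm apart, roughly along y (a at the +y end). Origin: its centre, on the board's level top, 14 mm above the table; z up, y along the row towards the mark-a end.
- mark_d: Round cork mark, 66 mm across, thin dark outline, inlaid flush in a fixed pale wooden board (92 x 364 mm): fourth of four alike in a straight row a-b-c-d, 74 mm apart, roughly along y (a at the +y end). Origin: its centre, on the board's level top, 14 mm above the table; z up, y along the row towards the mark-a end.
- end_block: Dark steel block fixed on the board at one end of the row, 34 mm high, 80 mm across the board, 16 mm thick along the row, 60 mm from the nearest mark's centre; which end varies between starts. The other end has only a flat 3 mm wooden strip of the same outline. Origin: centre of its underside on the board's top; axes as the marks'.
- dye_jar: Bystander: a small closed amber jar with a black cap, 36 mm across and 60 mm tall, standing loose among the punches. Origin: centre of the underside, z up.
Not all that is in view belongs to the job. Leave any purple look-alike of the punch_largest alone.

How it is judged:
At the end, for the whole second after the job is handed in: Counting from the mark nearest the end block, the punches stand small, medium, large, largest: each origin within 12 mm (horizontally) of its mark's centre, its underside on the board (9 to 20 mm above the table), upright within 0.1 rad, released and at rest; the dye jar is upright within 0.3 rad (((horizontal distance between end_block and mark_a below 0.1 m and (horizontal distance between punch_small and mark_a below 0.012 m and horizontal distance between punch_medium and mark_b below 0.012 m and horizontal distance between punch_large and mark_c below 0.012 m and horizontal distance between punch_largest and mark_d below 0.012 m)) or (horizontal distance between end_block and mark_d below 0.1 m and (horizontal distance between punch_small and mark_d below 0.012 m and horizontal distance between punch_medium and mark_c below 0.012 m and horizontal distance between punch_large and mark_b below 0.012 m and horizontal distance between punch_largest and mark_a below 0.012 m))) and angle between each of punch_small, punch_medium, punch_large, punch_largest's own z axis and vertical below 0.1 rad and height (world z) of punch_small between 0.009 and 0.02 m and linear speed of each of punch_small, punch_medium, punch_large, punch_largest below 0.02 m/s and angular speed of each of punch_small, punch_medium, punch_large, punch_largest below 0.2 rad/s and height (world z) of punch_medium between 0.009 and 0.02 m and height (world z) of punch_large between 0.009 and 0.02 m and height (world z) of punch_largest between 0.009 and 0.02 m and angle between dye_jar's own z axis and vertical below 0.3 rad); the robot touches nothing.
It fails at once if a punch falls over (leans more than 0.6 rad) (angle between any of punch_small, punch_medium, punch_large, punch_largest's own z axis and vertical above 0.6 rad).
It fails at once if the dye jar falls over (leans more than 0.6 rad) (angle between dye_jar's own z axis and vertical above 0.6 rad).
It also fails if it takes over 96 s, if anything falls off the work surface, if the arm or the gripper's body presses on something with over 40 N, if the wrist force passes 120 N, or if a joint passes its speed limit or range.

### The arm

A 7-joint arm with a two-finger parallel gripper is mounted at the origin on the work surface. World frame = base frame: x ahead of the robot, y to its left, z up, the work surface at z = 0. Lengths are in m, angles in rad, forces in N, time in s.
With the tool pointing down it reaches from about 0.425 to 0.875 m from the base axis. Payload 8.4 kg.
Tool frame: the origin (TCP) lies midway between the tips of the shut fingers; the grasp point (between the pads) lies 19 mm behind it; z points along the fingers, y is the line along which they close (so a half turn about z gives the same grasp; the last joint's range is limited). The gripper opens to 85 mm and grips with 20 to 120 N. Pads are 22 mm wide; open, the fingers measure 114 mm over their backs; the gripper's body (76 mm by 85 mm) begins 54 mm behind the grasp point. The pads swing forward as they close: fully open they stand 13 mm farther back than shut.
Start: joints at [-1.398, 0.333, 0.04, 1.465, -0.013, 1.343, -0.059], TCP at [0.175, 0.626, 0.231] pointing down, gripper open.
Joint ranges: [-2.58, 2.58], [-0.38, 2.09], [-1.3, 1.39], [0.25, 2.4], [-1.5, 4.64], [0.08, 2.09], [-2.65, 2.65]. Speed limits (rad/s): [2.22, 2.22, 2.79, 2.79, 3.14, 3.14, 3.14].

### API

Orientations are given as a unit quaternion [w, x, y, z].
In Python, from plant import get_obs, read_camera, calibration, close_job gives the robot as it stands.
- The arm moves only by the shell command python3 -m handwheel 'ROWS' [FORCE]. ROWS is JSON, a list of rows, each a list of 3 entries, a list of its own where there are three numbers: the shift along the tool's x, y, z normalised to -1 to 1, where 1 is 0.02 m, then the turn about the tool's z normalised to -1 to 1, where 1 is 0.12 rad, then the opening, from -1 (shut) to 1 (fully open). A call has 1 to 12 rows; each row shifts and turns the commanded pose from where the row before left it, along the tool's axes as they then stand; what a row does not reach is not made up. A row lasts 1/12 s, in which the tool goes at most 41.7 mm and 7.16 degrees, less where a joint would pass 70% of its speed; a pose out of reach is approached as far as the arm can. A call with a number of a shift or a turn outside -1 to 1 is refused whole. A call with a gripper value outside its range is refused whole. The fingers move at their own pace and stop on an object; FORCE is the grip in N (left out, the last holds). Time passes only in rows, so rows that do not move let the fingers close. It gives the time, the measured TCP pose, the force, the opening and the grip force at its end, in the units of the state.
- get_obs(): the state, without advancing time (a new reading comes with each control period).
- read_camera(name): name is "side" or "top" or "wrist"; returns the picture (384x512x3 uint8, blue, green, red); there is no depth.
- calibration(name): a dict with "intrinsics" (3x3 intrinsics, pixels), "rvec" (rotation vector, rad) and "tvec" (3), from world to camera coordinates, as OpenCV has them; the wrist camera has in their place "mount" (4x4, takes a point from camera to tool coordinates, whose origin is the TCP and whose axes are the flange's). Camera axes: x right, y down, z forward; pixel columns grow to the right and rows downward; lengths in m; the calibration is good to about 2 mm. A picture is of the moment at which its call begins: read the wrist's pose just before it. calibration takes no time and is no camera call.
- close_job(): hands the job in; it is judged then, once.
The state is a dict: "t": time; "joint_pos": joint angles; "joint_vel": joint speeds; "joint_torque": joint torques, N m; "eef_pos": TCP position; "ee_rot": TCP orientation; "ft_force": force on the tool from outside, world axes, zero at the start; "ft_torque": the same for the moment, N m; "width": opening from 0.0 (shut) to 1.0 (fully open); "gripper_force": force on a finger pad.
Only numpy, scipy, OpenCV 4.12 (cv2) and the standard library are available. Lean on these libraries where they do the work, as an engineer would, in place of code of your own. Each camera call takes 0.05 s, during which the arm holds its last target. There are 200 camera calls.

## Working session

There is one attempt and no reset: what is moved stays moved. The work goes in short steps, Python scripts to look and compute and a shell command to move; the robot and the scene stay as the last step left them, time stands still between calls to the robot, and variables do not carry over. Pictures are saved under pics/ and viewed, at most 14 in all, crops included, and the job is handed in when it is done.

```bash
mkdir -p pics; ls
python3 - <<'E'
from plant import *
import cv2
for n in ("top","side"):
    cv2.imwrite(f"pics/{n}0.png",read_camera(n))
    c=calibration(n);print(n,c)
print(calibration("wrist"));o=get_obs();print({k:o[k] for k in("t","eef_pos","ee_rot","width")})
E
```

```text
pics
top {'intrinsics': array([[382.85502889,   0.        , 252.44955417],
       [  0.        , 382.85502889, 188.39487353],
       [  0.        ,   0.        ,   1.        ]]), 'rvec': array([ 2.12734968, -2.16020503,  0.12439108]), 'tvec': array([-4.74643801e-04,  5.23963365e-01,  9.09462843e-01])}
side {'intrinsics': array([[492.70481806,   0.        , 257.64754769],
       [  0.        , 492.70481806, 191.06273968],
       [  0.        ,   0.        ,   1.        ]]), 'rvec': array([ 2.04978146, -0.67088894,  0.38736102]), 'tvec': array([-0.44600991,  0.18948976,  0.89077966])}
{'intrinsics': array([[286.77574494,   0.        , 260.96451415],
       [  0.        , 286.77574494, 188.82017834],
       [  0.        ,   0.        ,   1.        ]]), 'mount': array([[ 6.30358860e-04, -9.53434357e-01, -3.01599950e-01,
         7.75474110e-02],
       [ 9.99999642e-01,  7.71076555e-04, -3.47520764e-04,
        -7.37495204e-04],
       [ 5.63894886e-04, -3.01599623e-01,  9.53434502e-01,
        -1.42851752e-01],
       [ 0.00000000e+00,  0.00000000e+00,  0.00000000e+00,
         1.00000000e+00]])}
{'t': 0.1, 'eef_pos': array([0.17438345, 0.62575585, 0.23052919]), 'ee_rot': array([-4.01069185e-05,  1.35467790e-01,  9.90781496e-01, -7.09733728e-04]), 'width': 1.0019188221662894}
```

View pics/top0.png

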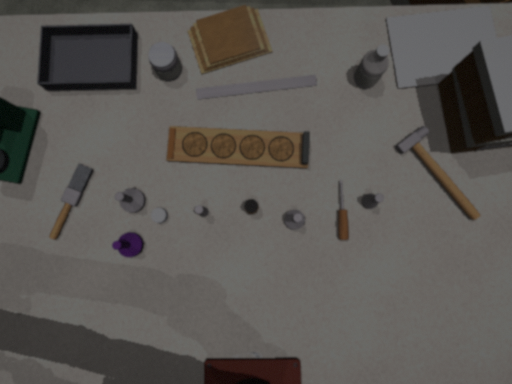

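View pics/side0.png

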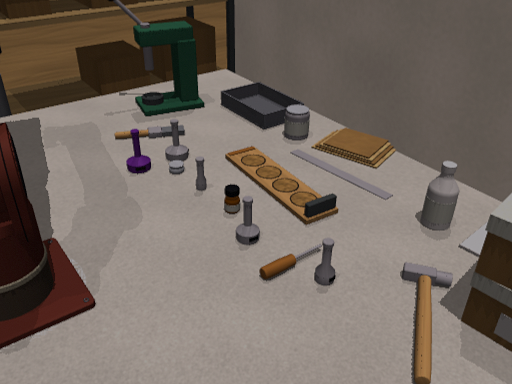

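The top view shows the board with four marks (195,145), (223,146), (252,147) and (281,148). The dark end block is at (306,148), on the -y side, so mark d is the first mark.

The candidates are grey punches at (132,200), (202,211), (294,218) and (371,200), and a purple one at (130,244). The widest grey one, (132,200), fits punch_largest. The purple one is the look-alike. The jar is at (251,206) and a clear disc is at (160,215). I'll enlarge this area to confirm.

```bash
cat > h.py <<'E'
from plant import *
import cv2, numpy as np
def cam(n):
    c=calibration(n);R=cv2.Rodrigues(c["rvec"])[0];return c["intrinsics"],R,c["tvec"]
def ray(n,uv,z):
    K,R,t=cam(n);d=R.T@np.linalg.solve(K,[uv[0],uv[1],1.]);o=-R.T@t
    return (o+d*(z-o[2])/d[2])
def proj(n,p):
    c=calibration(n);return cv2.projectPoints(np.array([p],float),c["rvec"],c["tvec"],c["intrinsics"],None)[0].ravel()
E
python3 - <<'E'
from h import *
im=cv2.imread("pics/top0.png")
b=lambda a,s:np.clip(cv2.resize(a,None,fx=s,fy=s,interpolation=cv2.INTER_CUBIC).astype(float)*1.8,0,255).astype('uint8')
A=b(im[175:265,100:390],2.7);B=b(im[120:175,160:320],4)
B=cv2.copyMakeBorder(B,0,0,0,max(0,A.shape[1]-B.shape[1]),cv2.BORDER_CONSTANT)
cv2.imwrite("pics/crop.png",np.vstack([A,B[:,:A.shape[1]]]))
E
```

```text
(no output)
```

View pics/crop.png

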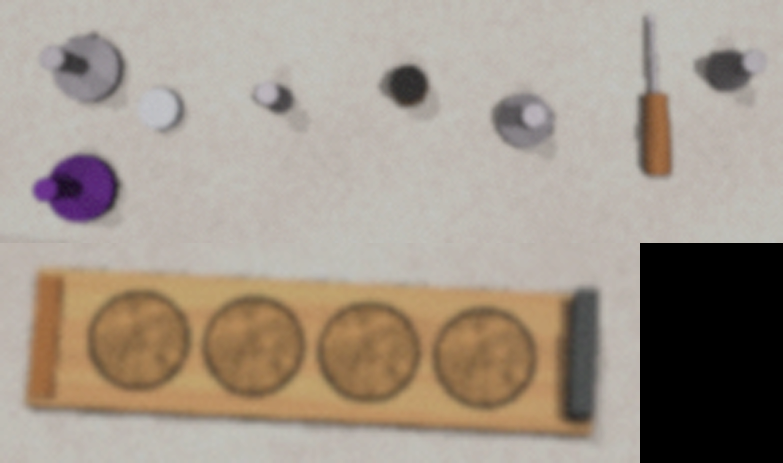

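The crop confirms it. From left to right they are largest (88,68), clear disc (160,109), small (272,96), jar (408,86), large (524,120) and medium (728,70). The purple look-alike is at (82,188) and will be left alone. Next I'll measure them.

Run:
```python
from h import *
im=cv2.imread("pics/top0.png")
g=cv2.cvtColor(im,cv2.COLOR_BGR2GRAY)
H=dict(small=((266,93),.084,(202.5,211.5)),medium=((754,62),.092,(369.5,201)),large=((535,116),.1,(293.7,219.4)),largest=((52,58),.108,(132.6,200.2)))
S=dict(small=(200,160),medium=(327,243),large=(248,200),largest=(175,123))
K1,R1,t1=cam("top");K2,R2,t2=cam("side")
P1=K1@np.c_[R1,t1];P2=K2@np.c_[R2,t2]
for n,((x,y),h,m) in H.items():
    uv=np.array([100+(x-1)/2.7,175+(y-1)/2.7])
    X=cv2.triangulatePoints(P1,P2,uv.reshape(2,1),np.array(S[n],float).reshape(2,1)).ravel();X=X[:3]/X[3]
    print(n,"head",ray("top",uv,h).round(4),"mouth",ray("top",m,.02).round(4),"tri",X.round(4))
print("jar",ray("top",(251,206.5),.06).round(3))
# marks: dark outlines inside board crop
B=cv2.resize(g[120:175,160:320],None,fx=4,fy=4,interpolation=cv2.INTER_CUBIC)
c=cv2.HoughCircles(cv2.GaussianBlur(B,(5,5),0),cv2.HOUGH_GRADIENT,1,80,param1=60,param2=15,minRadius=42,maxRadius=60)[0]
c=c[np.argsort(c[:,0])];print(c)
p=np.array([ray("top",(160+(a+.5)/4-.5,120+(b+.5)/4-.5),.014)[:2] for a,b,r in c]);print(p.round(4),np.linalg.norm(np.diff(p,axis=0),axis=1))
```

```text
small head [0.4708 0.1177 0.084 ] mouth [0.4699 0.1171 0.02  ] tri [0.4718 0.1184 0.0781]
medium head [ 0.4901 -0.2994  0.092 ] mouth [ 0.4895 -0.2983  0.02  ] tri [ 0.4892 -0.2997  0.0878]
large head [ 0.4466 -0.1115  0.1   ] mouth [ 0.4468 -0.1092  0.02  ] tri [ 0.4469 -0.1118  0.0966]
largest head [0.5014 0.2955 0.108 ] mouth [0.501  0.2932 0.02  ] tri [0.5038 0.2982 0.0989]
jar [ 0.477 -0.005  0.06 ]Traceback (most recent call last):
  File "<stdin>", line 15, in <module>
TypeError: 'NoneType' object is not subscriptable
```

```bash
python3 -m handwheel '[[[0,0,0],-1,1],[[0,0,0],-1,1],[[0,0,0],-0.27,1],[[0,-1,0],0,0.5],[[0,-1,0],0,0.5],[[0,-1,0],0,0.5],[[0,-1,0],0,0.5]]' 40
```

```text
t: 0.68
eef_pos: [0.1745, 0.5449, 0.2307]
ee_rot: [-0.0, -0.0, 1.0, -0.001]
ft_force: [0.4, -0.0, 0.6]
width: 0.75
gripper_force: 0.0
```

```bash
python3 -m handwheel '[[[-1,-0.75,0],0,0.5],[[-1,-0.75,0],0,0.5],[[-1,-0.75,0],0,0.5],[[-1,-0.75,0],0,0.5],[[-1,-0.75,0],0,0.5],[[-1,-0.75,0],0,0.5],[[-1,-0.75,0],0,0.5],[[-1,-0.75,0],0,0.5],[[-1,-0.75,0],0,0.5],[[-1,-0.75,0],0,0.5],[[-1,-0.75,0],0,0.5],[[-1,-0.75,0],0,0.5]]'; python3 -m handwheel '[[[-1,-0.75,0],0,0.5],[[-1,-0.75,0],0,0.5],[[-1,-0.75,0],0,0.5],[[-1,-0.75,0],0,0.5],[[-0.3,-0.4,0],0,0.5],[[0,0,0],0,0.5],[[0,0,0],0,0.5]]'
python3 - <<'E'
from h import *
im=cv2.imread("pics/top0.png")
B=cv2.resize(im[120:175,160:320],None,fx=4,fy=4,interpolation=cv2.INTER_CUBIC)[:,:,2]
T=cv2.adaptiveThreshold(cv2.GaussianBlur(B,(5,5),0),255,cv2.ADAPTIVE_THRESH_MEAN_C,cv2.THRESH_BINARY_INV,41,6)
cs,_=cv2.findContours(T,cv2.RETR_LIST,cv2.CHAIN_APPROX_NONE)
for c in cs:
    if len(c)<60: continue
    (a,b),r=cv2.minEnclosingCircle(c)
    if 42<r<60:print(a,b,r,ray("top",(160+(a+.5)/4-.5,120+(b+.5)/4-.5),.014)[:2].round(4))
for a,b in((138,97),(253,103),(369,108),(485,113)):print(ray("top",(160+(a+.5)/4-.5,120+(b+.5)/4-.5),.014)[:2].round(4))
o=get_obs();print(o['eef_pos'],o['joint_pos'])
cv2.imwrite("pics/w1.png",read_camera("wrist"))
E
```

```text
t: 1.68
eef_pos: [0.4154, 0.3652, 0.231]
ee_rot: [-0.0, -0.0, 1.0, -0.0]
ft_force: [0.9, 0.3, 0.1]
width: 0.749
gripper_force: 0.0
t: 2.27
eef_pos: [0.5002, 0.2984, 0.231]
ee_rot: [-0.0, 0.0, 1.0, -0.0]
ft_force: [0.5, -0.2, 0.1]
width: 0.749
gripper_force: 0.0
483.27630615234375 115.73348999023438 45.71567916870117 [ 0.6282 -0.0811]
367.3733215332031 110.39293670654297 45.39410400390625 [ 0.6331 -0.0071]
484.47454833984375 114.09844207763672 53.23916244506836 [ 0.6293 -0.0819]
252.5701141357422 103.40370178222656 44.63051223754883 [0.6391 0.0664]
368.4366149902344 108.11288452148438 53.00082778930664 [ 0.6346 -0.0078]
138.59356689453125 96.78070068359375 44.469844818115234 [0.6448 0.1398]
253.8695526123047 102.91191864013672 52.85220718383789 [0.6394 0.0656]
138.1819610595703 95.884521484375 53.020545959472656 [0.6454 0.14  ]
[0.6447 0.1401]
[0.6393 0.0662]
[ 0.6346 -0.0082]
[ 0.63   -0.0823]
[0.50018913 0.29842711 0.23097835] [-0.88097533  0.19738033  0.30945793  1.64860961 -0.06228582  1.30606802
  1.00995699]
```

View pics/w1.png

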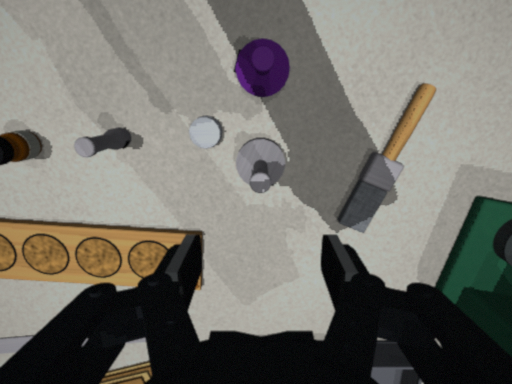

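The wrist view shows punch_largest with its mouth at (261,162) and head at (260,180), and purple at (262,67). Mark a is at (150,259) and mark b at (98,256). I'll check these against the top-view measurements.

```bash
cat >> h.py <<'E'
def wray(uv,z,o):
    from scipy.spatial.transform import Rotation as Ro
    c=calibration("wrist");M=c["mount"];q=o["ee_rot"];R=Ro.from_quat([q[1],q[2],q[3],q[0]]).as_matrix()
    d=R@M[:3,:3]@np.linalg.solve(c["intrinsics"],[uv[0],uv[1],1.]);p=np.array(o["eef_pos"])+R@M[:3,3]
    return (p+d*(z-p[2])/d[2]).round(4)
E
python3 - <<'E'
from h import *
o=get_obs()
print(wray((260.5,182),.106,o),wray((261,162),.02,o),wray((150,259),.014,o),wray((98,256),.014,o),wray((46,253),.014,o))
print("small",wray((86,146),.084,o))
E
```

```text
[0.4995 0.2982 0.106 ] [0.4982 0.2987 0.02  ] [0.6408 0.1407 0.014 ] [0.6361 0.0674 0.014 ] [ 0.6315 -0.0055  0.014 ]
small [0.4683 0.1214 0.084 ]
```

```bash
python3 -m handwheel '[[[0,0,1],0,0.5],[[0,0,1],0,0.5],[[0,0,1],0,0.5],[[0,0,1],0,0.5],[[0,0,1],0,0.5],[[0,0,1],0,0.5],[[0,0,1],0,0.5],[[0,0,1],0,0.5],[[0,0,0.5],0,0.5],[[0,0,0.5],0,0.5],[[0,0,0],0,0.5]]' 60; python3 -m handwheel '[[[0,0,0],0,-1],[[0,0,0],0,-1],[[0,0,0],0,-1],[[0,0,0],0,-1],[[0,0,0],0,-1],[[0,0,0],0,-1],[[0,0,0],0,-1],[[0,0,0],0,-1]]' 60
```

```text
t: 3.23
eef_pos: [0.4992, 0.2987, 0.0497]
ee_rot: [-0.001, -0.001, 1.0, -0.001]
ft_force: [-0.1, -0.6, 0.0]
width: 0.749
gripper_force: 0.0
t: 3.9
eef_pos: [0.5013, 0.2985, 0.0522]
ee_rot: [0.001, -0.0, 1.0, 0.0]
ft_force: [-0.6, -1.2, 6.3]
width: 0.178
gripper_force: 58.3
```

```bash
python3 -m handwheel '[[[0,0,-0.5],0,-1],[[0,0,-1],0,-1],[[0,0,-1],0,-1],[[0,0,-0.5],0,-1]]'; python3 -m handwheel '[[[-0.4,-0.4,0],0,-1],[[-0.7,-0.8,0],0,-1],[[-0.7,-0.8,0],0,-1],[[-0.7,-0.8,0],0,-1],[[-0.7,-0.8,0],0,-1],[[-0.7,-0.8,0],0,-1],[[-0.7,-0.8,0],0,-1],[[-0.7,-0.8,0],0,-1],[[-0.7,-0.8,0],0,-1],[[-0.7,-0.8,0],0,-1],[[-0.4,-0.3,0],0,-1],[[0,0,0],0,-1]]'
python3 - <<'E'
from h import *
o=get_obs();print(o['t'],o['eef_pos'],o['ft_force'],o['width'])
w=read_camera("wrist");cv2.imwrite("pics/w2.png",w)
E
```

```text
t: 4.23
eef_pos: [0.501, 0.2985, 0.1134]
ee_rot: [0.0, -0.0, 1.0, 0.0]
ft_force: [1.0, 0.6, -4.4]
width: 0.181
gripper_force: 59.1
t: 5.23
eef_pos: [0.644, 0.1367, 0.1101]
ee_rot: [-0.0, 0.002, 1.0, -0.001]
ft_force: [0.1, -0.7, -5.4]
width: 0.179
gripper_force: 58.9
5.2333 [0.64400724 0.13666433 0.11014978] [ 0.05738564 -0.66307143 -5.44519284] 0.1792803032864046
```

View pics/w2.png

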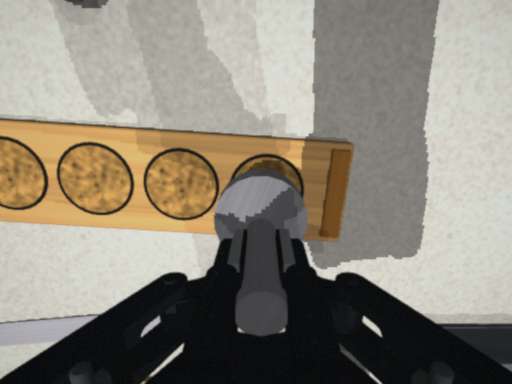

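The wrist view shows punch_largest held upright. Marks b and c are clear at (181,184) and (95,178), and mark a spans u 231–303.

Run:
```python
from h import *
o=get_obs()
print(o['eef_pos'],wray((181,184),.014,o),wray((95,178),.014,o),wray((267,190),.014,o), "mouth bottom centre approx", wray((261,210),.080,o))
```

```text
[0.64291795 0.13881938 0.11015492] [0.6362 0.0685 0.014 ] [ 0.6307 -0.0055  0.014 ] [0.6417 0.1433 0.014 ] mouth bottom centre approx [0.6342 0.1382 0.08  ]
```

```bash
python3 -m handwheel '[[[0,0.1,0.7],0,-1],[[0,0,0.7],0,-1],[[0,0,0.4],0,-1],[[0,0,0.2],0,-1],[[0,0,0.1],0,-1],[[0,0,0],0,-1]]'; python3 -m handwheel '[[[0,0,0.1],0,-1],[[0,0,0],0,-1]]'
```

```text
t: 5.78
eef_pos: [0.6423, 0.1426, 0.0686]
ee_rot: [-0.001, -0.001, 1.0, -0.0]
ft_force: [0.4, -0.2, -5.5]
width: 0.181
gripper_force: 59.0
t: 5.95
eef_pos: [0.643, 0.1425, 0.0676]
ee_rot: [0.0, -0.0, 1.0, 0.0]
ft_force: [-0.7, -0.5, -4.9]
width: 0.185
gripper_force: 59.0
```

```bash
python3 -m handwheel '[[[0,0,0.05],0,-1],[[0,0,0.05],0,-1],[[0,0,0],0,-1]]'; python3 -m handwheel '[[[0,0,0.05],0,-1],[[0,0,0.05],0,-1],[[0,0,0],0,-1]]'
```

```text
t: 6.2
eef_pos: [0.6433, 0.1423, 0.0663]
ee_rot: [0.001, -0.0, 1.0, 0.0]
ft_force: [-2.6, -0.7, 2.0]
width: 0.181
gripper_force: 59.8
t: 6.45
eef_pos: [0.6435, 0.1422, 0.0662]
ee_rot: [0.001, -0.0, 1.0, 0.001]
ft_force: [-9.0, -2.7, 18.9]
width: 0.182
gripper_force: 61.6
```

```bash
python3 -m handwheel '[[[0,0,-0.08],0,-1],[[0,0,0],0,0],[[0,0,0],0,0.2],[[0,0,0],0,0.2],[[0,0,0],0,0.2],[[0,0,0],0,0.2],[[0,0,-0.5],0,0.2],[[0,0,-1],0,0.2],[[0,0,-1],0,0.3],[[0,0,-1],0,0.3],[[0,0,-1],0,0.5],[[0,0,-1],0,0.5]]'; python3 -m handwheel '[[[0,0,-1],0,0.5],[[0,0,-1],0,0.5],[[0,0,-0.6],0,0.5],[[0,0,0],0,0.5]]'
python3 - <<'E'
from h import *
o=get_obs();print(o['t'],o['eef_pos'])
w=read_camera("wrist");cv2.imwrite("pics/w3.png",w)
E
```

```text
t: 7.45
eef_pos: [0.6428, 0.1423, 0.1768]
ee_rot: [0.0, -0.0, 1.0, 0.0]
ft_force: [-0.3, 0.6, 0.3]
width: 0.75
gripper_force: 0.0
t: 7.78
eef_pos: [0.6442, 0.1425, 0.2306]
ee_rot: [0.002, -0.0, 1.0, 0.001]
ft_force: [0.5, 0.0, -0.0]
width: 0.752
gripper_force: 0.0
7.7833 [0.64417053 0.14247656 0.23060568]
```

View pics/w3.png

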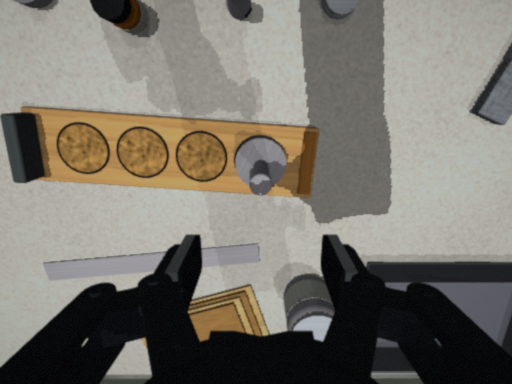

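Punch_largest stands on mark a with its mouth at (260,162) and head at (260,178). Marks b, c and d are at (201.5,157), (142,152.5) and (82.5,148).

Run:
```python
from h import *
o=get_obs()
for p in((201.5,157),(142,152.5),(82.5,148)):print(wray(p,.014,o))
print("punch",wray((260.5,162),.034,o),wray((260.5,180),.121,o))
```

```text
[0.6372 0.0668 0.014 ]
[ 0.6316 -0.0076  0.014 ]
[ 0.626  -0.0813  0.014 ]
punch [0.6392 0.1413 0.034 ] [0.6368 0.1414 0.121 ]
```

```bash
python3 -m handwheel '[[[0.8,-1,0],0,0.5],[[0.8,-1,0],0,0.5],[[0.8,-1,0],0,0.5],[[0.8,-1,0],0,0.5],[[0.8,-1,0],0,0.5],[[0.8,-1,0],0,0.5],[[0.8,-1,0],0,0.5],[[0.8,-1,0],0,0.5],[[0.8,-1,0],0,0.5],[[0.8,-1,0],0,0.5],[[0.8,-1,0],0,0.5],[[0.8,-1,0],0,0.5]]'; python3 -m handwheel '[[[0.2,-0.7,0],0,0.5],[[0,0,0],0,0.5],[[0,0,0],0,0.5]]'
python3 - <<'E'
from h import *
o=get_obs();print(o['t'],o['eef_pos'],o['joint_pos'])
w=read_camera("wrist");cv2.imwrite("pics/w4.png",w)
E
```

```text
t: 8.83
eef_pos: [0.4494, -0.0985, 0.2256]
ee_rot: [-0.001, -0.0, 1.0, -0.0]
ft_force: [0.8, -0.9, 0.6]
width: 0.753
gripper_force: 0.0
t: 9.08
eef_pos: [0.4464, -0.1119, 0.2262]
ee_rot: [-0.0, 0.0, 1.0, 0.0]
ft_force: [-0.1, 1.0, 0.4]
width: 0.755
gripper_force: 0.0
9.0833 [ 0.4463767  -0.11185909  0.2261852 ] [-0.41925765 -0.08927529  0.54279629  1.93363563  0.04769224  1.28569395
  1.67833226]
```

View pics/w4.png

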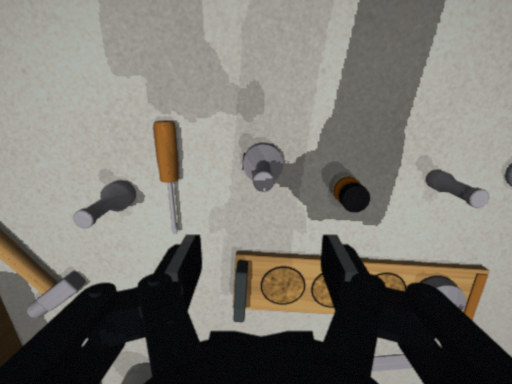

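The wrist view shows punch_large with its mouth at (263,160) and head at (263,181). The jar is clear of it at (351,193).

```bash
python3 - <<'E'
from h import *
o=get_obs()
print(o['eef_pos'],wray((263,183),.099,o),wray((263.5,161),.02,o))
E
python3 -m handwheel '[[[0,0,1],0,0.5],[[0,0,1],0,0.5],[[0,0,1],0,0.5],[[0,0,1],0,0.5],[[0,0,1],0,0.5],[[0,0,1],0,0.5],[[0,0,1],0,0.5],[[0,0,0.2],0,0.5],[[0,0,0],0,0.5]]'
```

```text
[ 0.44676331 -0.1110522   0.22622751] [ 0.4483 -0.1097  0.099 ] [ 0.4431 -0.1086  0.02  ]
t: 9.88
eef_pos: [0.446, -0.1108, 0.0815]
ee_rot: [-0.002, -0.001, 1.0, -0.0]
ft_force: [-0.3, -0.0, 1.0]
width: 0.751
gripper_force: 0.0
```

```bash
python3 -m handwheel '[[[0,0,1],0,0.5],[[0,0,0.5],0,0.5],[[0,0,0.2],0,0.5],[[0,0,0],0,-1],[[0,0,0],0,-1],[[0,0,0],0,-1],[[0,0,0],0,-1],[[0,0,0],0,-1],[[0,0,0],0,-1],[[0,0,0],0,-1],[[0,0,0],0,-1]]' 60
```

```text
t: 10.8
eef_pos: [0.4474, -0.1116, 0.0495]
ee_rot: [0.0, -0.0, 1.0, 0.0]
ft_force: [-1.0, 1.7, 5.7]
width: 0.185
gripper_force: 58.9
```

```bash
python3 -m handwheel '[[[0,0,-0.5],0,-1],[[0,0,-1],0,-1],[[0,0,-1],0,-1],[[0,0,-1],0,-1],[[0,0,-1],0,-1],[[0,0,-0.5],0,-1],[[0,0,0],0,-1]]'; python3 -m handwheel '[[[-0.4,0.4,0],0,-1],[[-0.8,0.8,0],0,-1],[[-0.9,0.8,0],0,-1],[[-0.9,0.8,0],0,-1],[[-0.9,0.8,0],0,-1],[[-0.9,0.8,0],0,-1],[[-0.9,0.8,0],0,-1],[[-0.9,0.8,0],0,-1],[[-0.9,0.8,0],0,-1],[[-0.9,0.8,0],0,-1],[[-0.7,0.8,0],0,-1],[[-0.4,0.5,0],0,-1]]';python3 -m handwheel '[[[0,0,0],0,-1]]'
```

```text
t: 11.38
eef_pos: [0.448, -0.112, 0.151]
ee_rot: [0.002, -0.0, 1.0, 0.0]
ft_force: [0.7, -0.8, -5.4]
width: 0.191
gripper_force: 58.9
t: 12.38
eef_pos: [0.6373, 0.0695, 0.1461]
ee_rot: [-0.001, -0.002, 1.0, -0.0]
ft_force: [-0.5, 0.3, -3.8]
width: 0.186
gripper_force: 58.7
t: 12.47
eef_pos: [0.6372, 0.0703, 0.1464]
ee_rot: [-0.001, -0.002, 1.0, 0.0]
ft_force: [-1.0, -0.0, -4.1]
width: 0.196
gripper_force: 58.7
```

```bash
python3 -m handwheel '[[[0,-0.15,0.6],0,-1],[[0,0,1],0,-1],[[0,0,1],0,-1],[[0,0,0.8],0,-1],[[0,0,0.4],0,-1],[[0,0,0.2],0,-1],[[0,0,0],0,-1]]';python3 -m handwheel '[[[0,0,0.06],0,-1],[[0,0,0.04],0,-1],[[0,0,0],0,-1]]'
```

```text
t: 13.05
eef_pos: [0.6359, 0.0624, 0.0678]
ee_rot: [-0.001, 0.0, 1.0, -0.0]
ft_force: [0.3, 0.5, -3.7]
width: 0.188
gripper_force: 58.8
t: 13.3
eef_pos: [0.6373, 0.0634, 0.0677]
ee_rot: [0.001, -0.0, 1.0, 0.0]
ft_force: [0.6, 0.8, -4.2]
width: 0.187
gripper_force: 58.8
```

```bash
python3 -m handwheel '[[[0,0.15,0.05],0,-1],[[0,0,0.05],0,-1],[[0,0,0],0,-1]]';python3 -m handwheel '[[[0,0,0.05],0,-1],[[0,0,0],0,-1],[[0,0,0],0,-1]]'
```

```text
t: 13.55
eef_pos: [0.6368, 0.0669, 0.0649]
ee_rot: [0.0, -0.001, 1.0, 0.0]
ft_force: [-0.1, 0.0, -3.6]
width: 0.188
gripper_force: 58.8
t: 13.8
eef_pos: [0.6368, 0.0663, 0.0639]
ee_rot: [-0.0, -0.0, 1.0, -0.0]
ft_force: [-0.1, 0.5, -3.6]
width: 0.188
gripper_force: 58.8
```

```bash
python3 -m handwheel '[[[0,0,0.05],0,-1],[[0,0,0],0,-1]]';python3 -m handwheel '[[[0,0,0.04],0,-1],[[0,0,0],0,-1]]'
```

```text
t: 13.97
eef_pos: [0.637, 0.0663, 0.0636]
ee_rot: [0.0, -0.0, 1.0, 0.0]
ft_force: [-3.6, -0.3, 2.6]
width: 0.188
gripper_force: 59.2
t: 14.13
eef_pos: [0.6372, 0.0664, 0.0636]
ee_rot: [0.0, -0.0, 1.0, 0.0]
ft_force: [-5.7, -0.3, 9.8]
width: 0.189
gripper_force: 60.0
```

```bash
python3 -m handwheel '[[[0,0,-0.07],0,-1],[[0,0,0],0,0],[[0,0,0],0,0.2],[[0,0,0],0,0.2],[[0,0,0],0,0.2],[[0,0,0],0,0.2],[[0,0,-0.5],0,0.2],[[0,0,-1],0,0.2],[[0,0,-1],0,0.2],[[0,0,-1],0,0.2],[[0,0,-1],0,0.5],[[0,0,-1],0,0.5]]'; python3 -m handwheel '[[[0,0,-1],0,0.5],[[0,0,-1],0,0.5],[[0,0,-0.8],0,0.5],[[0.4,-1,0],0,0.5],[[0.4,-1,0],0,0.5],[[0.4,-1,0],0,0.5],[[0.4,-1,0],0,0.5],[[0.4,-1,0],0,0.5],[[0.4,-1,0],0,0.5],[[0.4,-1,0],0,0.5],[[0.4,-1,0],0,0.5],[[0.4,-1,0],0,0.5]]';python3 -m handwheel '[[[0.4,-1,0],0,0.5],[[0.4,-1,0],0,0.5],[[0.4,-1,0],0,0.5],[[0.4,-1,0],0,0.5],[[0.4,-1,0],0,0.5],[[0.4,-1,0],0,0.5],[[0.4,-1,0],0,0.5],[[0.4,-1,0],0,0.5],[[0.4,-1,0],0,0.5],[[0.15,-0.4,0],0,0.5],[[0,0,0],0,0.5],[[0,0,0],0,0.5]]'
python3 - <<'E'
from h import *
o=get_obs();print(o['t'],o['eef_pos'],o['joint_pos'])
w=read_camera("wrist");cv2.imwrite("pics/w5.png",w)
E
```

```text
t: 15.13
eef_pos: [0.6369, 0.0662, 0.1754]
ee_rot: [0.0, -0.0, 1.0, 0.0]
ft_force: [0.6, 0.1, -0.3]
width: 0.746
gripper_force: 0.0
t: 16.13
eef_pos: [0.5644, -0.1148, 0.2304]
ee_rot: [0.0, -0.0, 1.0, 0.0]
ft_force: [-0.1, -1.1, 0.2]
width: 0.746
gripper_force: 0.0
t: 17.13
eef_pos: [0.4904, -0.3012, 0.2298]
ee_rot: [0.0, -0.0, 1.0, 0.0]
ft_force: [-0.1, 0.1, 0.2]
width: 0.748
gripper_force: 0.0
17.1333 [ 0.49035303 -0.30122763  0.22983439] [-0.12413306  0.20708174  0.69596569  1.68262768 -0.13773459  1.30136961
  2.16896759]
```

View pics/w5.png

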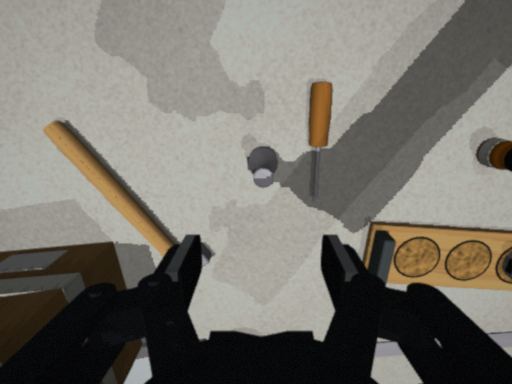

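The wrist view shows punch_medium with its mouth at (262,160) and head at (262,177), centred between the fingers. The screwdriver at (318,140) is low and to one side.

```bash
python3 - <<'E'
from h import *
o=get_obs()
print(o['eef_pos'],wray((262,178),.091,o),wray((262.5,161),.02,o))
E
python3 -m handwheel '[[[0,0,1],0,0.5],[[0,0,1],0,0.5],[[0,0,1],0,0.5],[[0,0,1],0,0.5],[[0,0,1],0,0.5],[[0,0,1],0,0.5],[[0,0,1],0,0.5],[[0,0,1],0,0.5],[[0,0,1],0,0.5],[[0,0,0.4],0,0.5],[[0,0,0],0,0.5]]'; python3 -m handwheel '[[[0,0,0],0,-1],[[0,0,0],0,-1],[[0,0,0],0,-1],[[0,0,0],0,-1],[[0,0,0],0,-1],[[0,0,0],0,-1],[[0,0,0],0,-1],[[0,0,0],0,-1]]' 60
```

```text
[ 0.49079753 -0.30037102  0.22967196] [ 0.4906 -0.2999  0.091 ] [ 0.4881 -0.2991  0.02  ]
t: 18.1
eef_pos: [0.4896, -0.2996, 0.0397]
ee_rot: [-0.002, -0.001, 1.0, 0.001]
ft_force: [-1.0, 0.5, 0.9]
width: 0.748
gripper_force: 0.0
t: 18.77
eef_pos: [0.4907, -0.3018, 0.0424]
ee_rot: [0.001, -0.0, 1.0, -0.0]
ft_force: [0.1, 0.8, 6.0]
width: 0.188
gripper_force: 58.7
```

```bash
python3 -m handwheel '[[[0,0,-0.5],0,-1],[[0,0,-1],0,-1],[[0,0,-1],0,-1],[[0,0,-1],0,-1],[[0,0,-1],0,-1],[[0,0,-0.5],0,-1],[[-0.2,0.5,0],0,-1],[[-0.5,1,0],0,-1],[[-0.5,1,0],0,-1],[[-0.5,1,0],0,-1],[[-0.5,1,0],0,-1],[[-0.5,1,0],0,-1]]'; python3 -m handwheel '[[[-0.5,1,0],0,-1],[[-0.5,1,0],0,-1],[[-0.5,1,0],0,-1],[[-0.5,1,0],0,-1],[[-0.5,1,0],0,-1],[[-0.5,1,0],0,-1],[[-0.5,1,0],0,-1],[[-0.5,1,0],0,-1],[[-0.4,0.8,0],0,-1],[[0,0.4,0],0,-1],[[0,0,0],0,-1],[[0,0,0],0,-1]]'
```

```text
t: 19.77
eef_pos: [0.5438, -0.1894, 0.1401]
ee_rot: [-0.001, -0.001, 1.0, 0.0]
ft_force: [-0.3, -0.1, -2.9]
width: 0.189
gripper_force: 58.5
t: 20.77
eef_pos: [0.6311, -0.0081, 0.141]
ee_rot: [-0.001, -0.0, 1.0, -0.0]
ft_force: [-0.9, -0.3, -2.8]
width: 0.188
gripper_force: 58.5
```

```bash
python3 -m handwheel '[[[-0.05,0,0.6],0,-1],[[0,0,1],0,-1],[[0,0,1],0,-1],[[0,0,0.8],0,-1],[[0,0,0.4],0,-1],[[0,0,0.2],0,-1],[[0,0,0.1],0,-1],[[0,0,0],0,-1],[[0,0,0],0,-1]]';python3 -m handwheel '[[[0,0,0.05],0,-1],[[0,0,0],0,-1]]'
```

```text
t: 21.52
eef_pos: [0.6334, -0.0079, 0.0604]
ee_rot: [0.001, -0.0, 1.0, 0.0]
ft_force: [0.4, -0.1, -3.2]
width: 0.191
gripper_force: 58.5
t: 21.68
eef_pos: [0.6333, -0.0076, 0.0591]
ee_rot: [0.001, -0.0, 1.0, 0.0]
ft_force: [-0.1, 0.5, -2.0]
width: 0.186
gripper_force: 58.5
```

```bash
python3 -m handwheel '[[[0,0,0.05],0,-1],[[0,0,0.05],0,-1],[[0,0,0],0,-1]]';python3 -m handwheel '[[[0,0,0.04],0,-1],[[0,0,0],0,-1]]'
```

```text
t: 21.93
eef_pos: [0.6329, -0.0075, 0.0565]
ee_rot: [0.0, -0.0, 1.0, 0.0]
ft_force: [0.5, 0.3, -3.3]
width: 0.186
gripper_force: 58.5
t: 22.1
eef_pos: [0.633, -0.0076, 0.0564]
ee_rot: [0.0, -0.0, 1.0, 0.0]
ft_force: [-2.7, 0.9, 4.0]
width: 0.186
gripper_force: 59.2
```

```bash
python3 -m handwheel '[[[0,0,-0.04],0,-1],[[0,0,0],0,0],[[0,0,0],0,0.2],[[0,0,0],0,0.2],[[0,0,0],0,0.2],[[0,0,0],0,0.2],[[0,0,-0.5],0,0.2],[[0,0,-1],0,0.2],[[0,0,-1],0,0.2],[[0,0,-1],0,0.2],[[0,0,-1],0,0.5],[[0,0,-1],0,0.5]]'; python3 -m handwheel '[[[0,0,-1],0,0.5],[[0,0,-1],0,0.5],[[0,0,-1],0,0.5],[[0.9,0.7,0],0,0.5],[[0.9,0.7,0],0,0.5],[[0.9,0.7,0],0,0.5],[[0.9,0.7,0],0,0.5],[[0.9,0.7,0],0,0.5],[[0.9,0.7,0],0,0.5],[[0.9,0.7,0],0,0.5],[[0.9,0.7,0],0,0.5],[[0.9,0.7,0],0,0.5]]';python3 -m handwheel '[[[0,0,0],0,0.5],[[0,0,0],0,0.5],[[0,0,0],0,0.5]]'
python3 - <<'E'
from h import *
o=get_obs();print(o['t'],o['eef_pos'])
w=read_camera("wrist");cv2.imwrite("pics/w6.png",w)
E
```

```text
t: 23.1
eef_pos: [0.6329, -0.0078, 0.1684]
ee_rot: [0.0, -0.0, 1.0, -0.0]
ft_force: [0.5, -0.5, -0.3]
width: 0.749
gripper_force: 0.0
t: 24.1
eef_pos: [0.47, 0.1186, 0.2274]
ee_rot: [0.0, -0.0, 1.0, 0.0]
ft_force: [0.1, -0.1, 0.6]
width: 0.75
gripper_force: 0.0
t: 24.35
eef_pos: [0.4713, 0.1177, 0.2272]
ee_rot: [0.001, -0.0, 1.0, 0.0]
ft_force: [0.0, -1.2, -0.1]
width: 0.751
gripper_force: 0.0
24.35 [0.47133149 0.11773054 0.22718445]
```

View pics/w6.png

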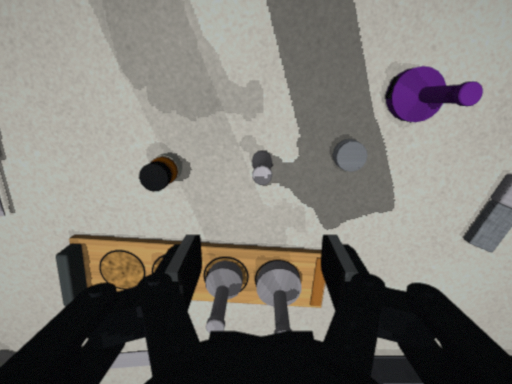

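The wrist view shows punch_small with its head at (262,175), the jar clear of it at (158,173), and the large and largest standing on their marks. I'll grasp it now.

```bash
python3 -m handwheel '[[[0,0,1],0,0.5],[[0,0,1],0,0.5],[[0,0,1],0,0.5],[[0,0,1],0,0.5],[[0,0,1],0,0.5],[[0,0,1],0,0.5],[[0,0,1],0,0.5],[[0,0,1],0,0.5],[[0,0,1],0,0.5],[[0,0,0.4],0,0.5],[[0,0,0],0,0.5]]'; python3 -m handwheel '[[[0,0,0],0,-1],[[0,0,0],0,-1],[[0,0,0],0,-1],[[0,0,0],0,-1],[[0,0,0],0,-1],[[0,0,0],0,-1],[[0,0,0],0,-1],[[0,0,0],0,-1]]' 60
```

```text
t: 25.32
eef_pos: [0.4701, 0.117, 0.0369]
ee_rot: [-0.001, 0.0, 1.0, -0.001]
ft_force: [-0.2, -0.8, 0.1]
width: 0.751
gripper_force: 0.0
t: 25.98
eef_pos: [0.4718, 0.1187, 0.0397]
ee_rot: [0.001, -0.0, 1.0, 0.001]
ft_force: [-1.6, -0.0, 6.1]
width: 0.197
gripper_force: 58.1
```

```bash
python3 -m handwheel '[[[0,0,-0.5],0,-1],[[0,0,-1],0,-1],[[0,0,-1],0,-1],[[0,0,-1],0,-1],[[0,0,-1],0,-1],[[0,0,-1],0,-1],[[0,0,-1],0,-1],[[-0.4,-0.5,0],0,-1],[[-0.7,-0.9,0],0,-1],[[-0.7,-0.9,0],0,-1],[[-0.7,-0.9,0],0,-1],[[-0.7,-0.9,0],0,-1]]'; python3 -m handwheel '[[[-0.7,-0.9,0],0,-1],[[-0.7,-0.9,0],0,-1],[[-0.7,-0.9,0],0,-1],[[-0.7,-0.9,0],0,-1],[[-0.7,-0.9,0],0,-1],[[-0.7,-0.9,0],0,-1],[[-0.4,-0.5,0],0,-1],[[0,0,0],0,-1],[[0,0,0],0,-1]]'
```

```text
t: 26.98
eef_pos: [0.5351, 0.0354, 0.1692]
ee_rot: [0.0, -0.0, 1.0, 0.0]
ft_force: [0.4, -1.1, -1.8]
width: 0.194
gripper_force: 59.3
t: 27.73
eef_pos: [0.6266, -0.082, 0.1685]
ee_rot: [-0.0, 0.0, 1.0, -0.0]
ft_force: [-0.4, 0.3, -2.2]
width: 0.198
gripper_force: 59.3
```

Contact is expected at a TCP height of about 0.0537.

```bash
python3 -m handwheel '[[[-0.05,0.05,0.6],0,-1],[[0,0,1],0,-1],[[0,0,1],0,-1],[[0,0,1],0,-1],[[0,0,1],0,-1],[[0,0,0.5],0,-1],[[0,0,0.3],0,-1],[[0,0,0.1],0,-1],[[0,0,0],0,-1],[[0,0,0],0,-1]]'; python3 -m handwheel '[[[0,0,0.05],0,-1],[[0,0,0],0,-1]]'
```

```text
t: 28.57
eef_pos: [0.6285, -0.0805, 0.0595]
ee_rot: [0.001, -0.0, 1.0, 0.0]
ft_force: [-0.3, 0.5, -1.2]
width: 0.197
gripper_force: 59.3
t: 28.73
eef_pos: [0.6284, -0.0807, 0.0583]
ee_rot: [0.001, -0.0, 1.0, 0.0]
ft_force: [-0.2, 0.6, -1.8]
width: 0.194
gripper_force: 59.3
```

```bash
python3 -m handwheel '[[[0,0,0.1],0,-1],[[0,0,0.05],0,-1],[[0,0,0],0,-1]]';python3 -m handwheel '[[[0,0,0.05],0,-1],[[0,0,0.03],0,-1],[[0,0,0],0,-1]]';python3 -m handwheel '[[[0,0,0.04],0,-1],[[0,0,0],0,-1]]'
```

```text
t: 28.98
eef_pos: [0.6278, -0.0806, 0.0544]
ee_rot: [-0.0, -0.0, 1.0, 0.0]
ft_force: [-0.1, -0.3, -2.3]
width: 0.198
gripper_force: 59.3
t: 29.23
eef_pos: [0.6287, -0.0808, 0.0538]
ee_rot: [0.001, -0.0, 1.0, 0.0]
ft_force: [-0.4, 0.6, 3.9]
width: 0.197
gripper_force: 58.8
t: 29.4
eef_pos: [0.6292, -0.0809, 0.0538]
ee_rot: [0.001, -0.0, 1.0, 0.0]
ft_force: [-1.1, 0.6, 9.9]
width: 0.193
gripper_force: 58.5
```

```bash
python3 -m handwheel '[[[0,0,-0.08],0,-1],[[0,0,0],0,0],[[0,0,0],0,0.2],[[0,0,0],0,0.2],[[0,0,0],0,0.2],[[0,0,0],0,0.2],[[0,0,-0.5],0,0.2],[[0,0,-1],0,0.2],[[0,0,-1],0,0.2],[[0,0,-1],0,0.2],[[0,0,-1],0,0.2],[[0,0,-1],0,0.2]]'; python3 -m handwheel '[[[0,0,-1],0,0.5],[[0,0,-1],0,0.5],[[0,0,-1],0,0.5],[[0.3,0.6,0],0,0.5],[[0.3,0.6,0],0,0.5],[[0.3,0.6,0],0,0.5],[[0.3,0.6,0],0,0.5],[[0.3,0.6,0],0,0.5],[[0.3,0.6,0],0,0.5],[[0,0.4,0],0,0.5],[[0,0,0],0,0.5],[[0,0,0],0,0.5]]'
python3 - <<'E'
from h import *
o=get_obs();print(o['t'],o['eef_pos'])
a=read_camera("wrist");o2=get_obs();print(o2['eef_pos']);cv2.imwrite("pics/w7.png",cv2.resize(a[60:320],None,fx=1.5,fy=1.5))
E
```

```text
t: 30.4
eef_pos: [0.6279, -0.0808, 0.1655]
ee_rot: [0.0, -0.0, 1.0, -0.0]
ft_force: [-0.1, -0.3, 1.0]
width: 0.599
gripper_force: 0.0
t: 31.4
eef_pos: [0.592, -0.0004, 0.2239]
ee_rot: [0.0, -0.001, 1.0, -0.0]
ft_force: [0.6, -1.7, -0.4]
width: 0.748
gripper_force: 0.0
31.4 [ 5.92019848e-01 -4.35875441e-04  2.23900345e-01]
[ 0.59208306 -0.00120779  0.22385179]
```

View pics/w7.png

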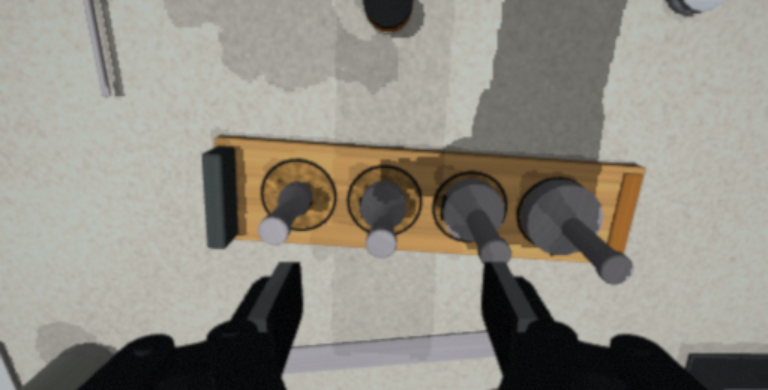

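All four punches stand on their marks. The rings are centred at (298,195), (384,201), (470,207) and (557,213), and the heads are at (274,231), (381,243), (495,250) and (614,267). I'll do a numeric check.

Run:
```python
from h import *
o=get_obs()
f=lambda p:((p[0]+.5)/1.5-.5,(p[1]+.5)/1.5-.5+60)
for m,h,z in(((298,195),(274,231),.098),((384,201),(381,243),.106),((470,207),(495,250),.114),((557,213),(614,267),.122)):
    a,b=wray(f(m),.014,o),wray(f(h),z,o);print(a,b,(b-a)[:2])
print(o['ft_force'],o['width'])
```

```text
[ 0.6274 -0.0827  0.014 ] [ 0.626  -0.0813  0.098 ] [-0.0014  0.0014]
[ 0.6327 -0.0087  0.014 ] [ 0.6311 -0.009   0.106 ] [-0.0016 -0.0003]
[0.6381 0.066  0.014 ] [0.6323 0.0645 0.114 ] [-0.0058 -0.0015]
[0.6436 0.1422 0.014 ] [0.6402 0.1382 0.122 ] [-0.0034 -0.004 ]
[-0.40511261 -0.93470661 -0.48739266] 0.7476874108742498
```

```bash
python3 -c "
from plant import close_job
print(close_job())"
```

```text
the job is handed in; nothing more can be done
None
```

I handed the job in with all four punches standing upright in size order, the smallest next to the end block; my last camera check put each within about 6 mm of its mark's centre, and neither a punch nor the jar fell over.

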